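Run the checking ring round a bent tube

TASK

Check the newly bent brass tube: take the steel checking ring by its tab and slide it along the tube, round both bends, until it is right up against the stop collar at the other end. Then let go and leave it hanging there, without disturbing the bottle, pads, block and pliers lying round the fixture.

Things in the scene. Friction and masses are not known exactly. Their poses are not given: they have to be found in the camera images.
- crook: Fixed fixture: 12 mm brass tube, axis level 110 mm above the bench, a Z in plan, held only at its ends by two posts (heads 30 x 26 mm, tops 126 mm high) at x -45, y 170 and x 45, y -170 mm. Origin on the bench midway between posts, z up. Tube axis: along x = -45 from y 170 to y 35, first bend, straight from (-10, 0) to (10, 0), second bend, along x = 45 from y -35 to y -170.
- bend1 (a point): Centre of curvature of the tube's first bend, at tube-axis height; crook frame x -10, y 35 mm. The tube's axis runs round it at 35 mm radius through 90 degrees, from (-45, 35) to (-10, 0). Axes as the crook's. Empty point in the air.
- bend2 (a point): Centre of curvature of the tube's second, opposite bend, at tube-axis height; crook frame x 10, y -35 mm. The tube's axis runs round it at 35 mm radius through 90 degrees, from (10, 0) to (45, -35). Axes as the crook's. Empty point in the air.
- ring_tab (a point): Grip point of the loose steel checking ring (about 0.16 kg): centre of its tab, a flat upright plate on top of the ring, 26 mm wide (x), 10 mm thick (y, along the tube), reaching 17 mm above and 18 mm below this point. The ring's hole centre lies 42 mm below this point. The ring starts on the stretch between first post and first bend.
- ring_centre (a point): Centre of the checking ring's hole; y axis along the hole. Ring 44 mm across, 10 mm thick, hole 22 mm, so 5 mm of play all round the tube; slides freely. A weight below (20 mm thick, down to 54 mm under this point) keeps the tab up. Left alone it hangs with the hole's upper edge on the tube, this point about 5 mm below the tube's axis.
- stop_face (a point): Fixed steel stop collar, 32 mm across, 14 mm long, on the tube's last straight stretch at a varying place. This point is on the tube's axis at the face that the ring meets; y points back along the tube to the bend. With the ring touching, its centre is 5 mm from this face along y. The collar's top is 126 mm above the bench; a clamp screw sticks out to 29 mm at +x.
- oil_bottle: Small white oil bottle with a red spout, 33 mm across, 105 mm tall, standing in the angle between the tube's cross stretch and its last stretch; origin under its centre. Leave it alone.
- pad_stack: Stack of leather pads, 35 mm across, 23 mm high, on the bench in the angle between the tube's first stretch and its cross stretch; origin under its centre. Leave it alone.
- dapping_block: Black iron block 45 x 60 x 42 mm on the bench beyond the second post; origin under its centre. Leave it alone.
- nose_pliers: Pliers lying flat, 63 x 152 x 13 mm, farther beyond the second post; origin under the centre. Leave them alone.

How it is judged:
On the way:
1. the ring has come round the first bend onto the cross stretch (x of ring_centre in the frame of crook above -0.015 m and y of ring_centre in the frame of crook below 0.015 m).
At the end, for the whole second after the job is handed in: The ring hangs on the tube at the stop collar: its centre is less than 14 mm from the collar's near face along the tube (5 mm when touching, so a gap under 9 mm) and less than 22 mm from the face's centre in all; it is at rest (under 0.03 m/s) and released (y of ring_centre in the frame of stop_face between -0.005 and 0.014 m and distance between ring_centre and stop_face below 0.022 m and linear speed of check_ring below 0.03 m/s).
It fails at once if the oil bottle is moved more than 30 mm (distance of oil_bottle from where it was at the start of the episode above 0.03 m).
It fails at once if the pad stack is moved more than 30 mm (distance of pad_stack from where it was at the start of the episode above 0.03 m).
It fails at once if the iron block is moved more than 30 mm (distance of dapping_block from where it was at the start of the episode above 0.03 m).
It fails at once if the pliers are moved more than 30 mm (distance of nose_pliers from where it was at the start of the episode above 0.03 m).
It also fails if it takes over 45 s, if anything falls off the work surface, if the arm or the gripper's body presses on something with over 40 N, if the wrist force passes 120 N, or if a joint passes its speed limit or range.

ROBOT

A 7-joint arm with a two-finger parallel gripper is mounted at the origin on a cart in front of the work surface, level with it; the furniture and walls round the work are solid. World frame = base frame: x ahead of the robot, y to its left, z up, the work surface at z = 0. Lengths are in m, angles in rad, forces in N, time in s.
With the tool pointing down it reaches from about 0.425 to 1.025 m from the base axis. Payload 9.4 kg.
Tool frame: the origin (TCP) lies at the very end of the fingers, on their centre line; the grasp point (between the pads) lies 19 mm behind it; z points along the fingers, y is the line along which they close (so a half turn about z gives the same grasp; the last joint's range is limited). The gripper opens to 85 mm and grips with 20 to 120 N. Pads are 22 mm wide; open, the fingers measure 114 mm over their backs; the gripper's body (76 mm by 85 mm) begins 54 mm behind the grasp point. The pads swing forward as they close: fully open they stand 13 mm farther back than shut.
Start: joints at [-1.362, 0.599, -0.003, 1.599, 0.002, 0.943, -0.08], TCP at [0.204, 0.696, 0.231] pointing down, gripper open.
Joint ranges: [-2.57, 2.57], [-0.35, 1.97], [-1.29, 1.29], [0.11, 2.56], [-1.05, 4.19], [0.11, 1.86], [-2.63, 2.63]. Speed limits (rad/s): [2.22, 2.22, 3.01, 3.01, 3.14, 3.14, 3.14].

INTERFACE

Orientations are given as a unit quaternion [x, y, z, w].
In Python, from workcell import r gives the robot as it stands. The module is installed in compiled form; this text tells all that it offers.
- The arm moves only by the tool jog_arm, never from a script. Its argument "commands" is one flat list of numbers, 4 for each row, row after row: the shift along the tool's x, y, z in m, then the turn about the tool's z in rad. A call has 1 to 5 rows; each row shifts and turns the commanded pose from where the row before left it, along the tool's axes as they then stand; what a row does not reach is not made up. A row lasts 1/10 s, in which the tool goes at most 50 mm and 8.59 degrees, less where a joint would pass 70% of its speed; a pose out of reach is approached as far as the arm can. A call with a gripper value outside its range is refused whole. "jaw" is the closure in counts, from 0 (fully open) to 255 (shut), set as the call begins (left out, the last holds). The fingers move at their own pace and stop on an object; the grip force is fixed at half the most. Time passes only in rows, so rows that do not move let the fingers close. It gives the time, the measured TCP pose, the force, the opening and the grip force at its end, in the units of the state.
- r.get_state(): the state, without advancing time (a new reading comes with each control period).
- r.read_camera(name): name is "scene" or "top"; returns a dict with "image" (480x640x3 uint8, red, green, blue), "range_z" (480x640 float32, m along the optical axis (not along the pixel's ray), 0 where there is no reading), "fx", "fy", "cx", "cy" (pixels), "R" (3x3) and "t" (3): a world point X has camera coordinates R X + t. Camera axes: x right, y down, z forward; pixel columns grow to the right and rows downward; lengths in m; the calibration is good to about 2 mm. A picture is of the moment at which its call begins.
- r.hand_in(): hands the job in; it is judged then, once.
The state is a dict: "time_s": time; "joint_positions": joint angles; "joint_vel": joint speeds; "joint_torque": joint torques, N m; "ee_pos": TCP position; "tool_rot": TCP orientation; "force": force on the tool from outside, world axes, zero at the start; "ft_torque": the same for the moment, N m; "gripper_width": finger opening in m; "finger_force": force on a finger pad.
Only numpy, scipy, OpenCV 4.12 (cv2) and the standard library are available. Lean on these libraries where they do the work, as an engineer would, in place of code of your own. Each camera call takes 0.05 s, during which the arm holds its last target. There are 200 camera calls.

## Working session

There is one attempt and no reset: what is moved stays moved. The work goes in short steps, Python scripts to look and compute and a tool call to move; the robot and the scene stay as the last step left them, time stands still between calls to the robot, and variables do not carry over. Pictures are saved under pics/ and viewed, at most 10 in all, crops included, and the job is handed in when it is done.

Besides the shell and the picture viewer there is one more tool, called after "Call:" as name(argument=value, ...) on one line, values as JSON. jog_arm: Moves the arm, as the interface text tells. Its arguments: {"type":"object","properties":{"commands":{"type":"array"},"jaw":{"type":"number"}},"required":["commands"]}

```bash
mkdir -p pics; python3 - <<'E'
from workcell import r
import cv2,numpy as np
for n in("scene","top"):
    c=r.read_camera(n); cv2.imwrite(f"pics/{n}0.png",c["image"][:,:,::-1]); np.savez(f"{n}0.npz",**c)
    print(n,c["fx"],c["fy"],c["cx"],c["cy"],np.round(c["R"],3).tolist(),c["t"],-c["R"].T@c["t"])
s=r.get_state(); print(s["time_s"],s["ee_pos"],s["tool_rot"],s["gripper_width"],s["force"])
E
```

```text
scene 503.30323395508424 503.30323395508424 317.31722578614824 241.12889275785847 [[0.554, -0.833, -0.012], [-0.537, -0.346, -0.77], [0.637, 0.433, -0.638]] [-0.42973178  0.31437894  0.95246083] [-0.20005823 -0.66108573  0.84476477]
top 442.4170416733061 442.4170416733061 327.0187138098642 240.2503559915752 [[-0.004, -1.0, 0.003], [-0.972, 0.003, -0.236], [0.236, -0.004, -0.972]] [-0.18888802  0.55168534  0.96985608] [ 0.30599495 -0.18717618  1.07330722]
0.1 [0.20428671 0.69517443 0.23049548] [ 1.42383730e-01  9.89811275e-01 -7.15138964e-04 -3.10679546e-05] 0.08535074832278443 [-0.81646772  0.01390705 -0.12735727]
```

View pics/scene0.png

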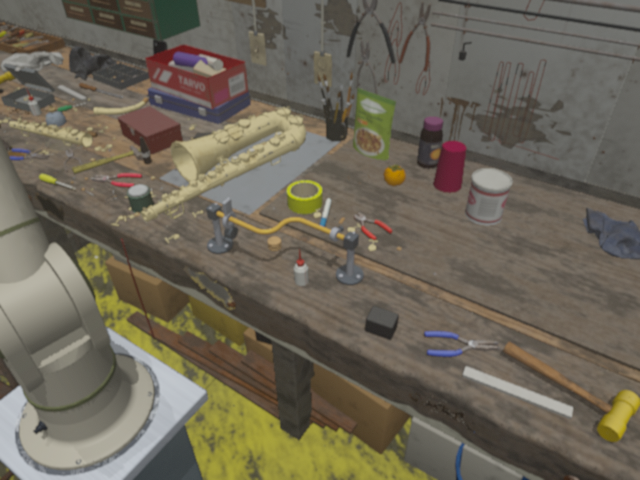

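View pics/top0.png

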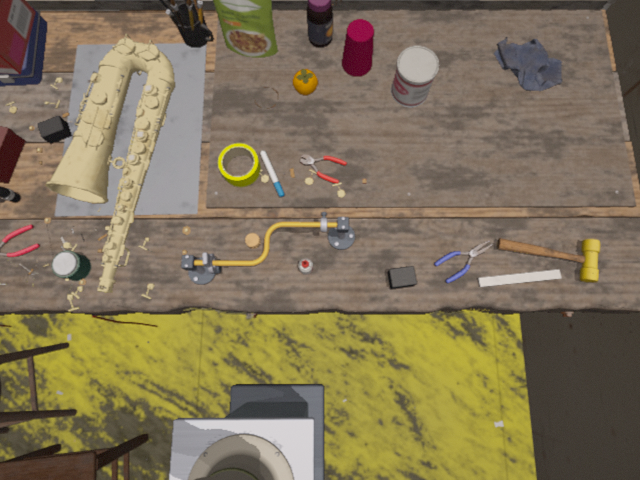

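The scene view shows the Z tube with the ring near the first post (~225,215) and the collar near the second post (~338,232). In the top view the posts are at ~(188,263) and ~(342,225), the ring at ~(210,262) and the collar at ~(324,224).

```bash
cat > h.py <<'E'
import numpy as np,cv2
def load(n,k=0): return dict(np.load(f"{n}{k}.npz"))
def ray(c,u,v):
    d=c["R"].T@np.array([(u-c["cx"])/c["fx"],(v-c["cy"])/c["fy"],1.]); return -c["R"].T@c["t"],d
def plane(c,u,v,z):
    o,d=ray(c,u,v); return o+d*(z-o[2])/d[2]
def tri(c1,p1,c2,p2):
    o1,d1=ray(c1,*p1);o2,d2=ray(c2,*p2)
    s=np.linalg.lstsq(np.c_[d1,-d2],o2-o1,rcond=None)[0]
    a,b=o1+s[0]*d1,o2+s[1]*d2; return (a+b)/2,np.linalg.norm(a-b)
def proj(c,X):
    p=c["R"]@X+c["t"]; return c["fx"]*p[0]/p[2]+c["cx"],c["fy"]*p[1]/p[2]+c["cy"]
E
python3 - <<'E'
from h import *
t=load("top");s=load("scene")
a=cv2.resize(t["image"][200:300,170:370],None,fx=4,fy=4,interpolation=cv2.INTER_CUBIC)
cv2.imwrite("pics/topc.png",a[:,:,::-1])
b=cv2.resize(s["image"][190:290,195:395],None,fx=4,fy=4,interpolation=cv2.INTER_CUBIC)
cv2.imwrite("pics/scenec.png",b[:,:,::-1])
for c,(x0,y0,x1,y1) in((t,(185,205,350,280)),(s,(200,195,365,245))):
    h=cv2.cvtColor(c["image"],cv2.COLOR_RGB2HSV); m=cv2.inRange(h,(14,140,120),(28,255,255))
    mm=np.zeros_like(m); mm[y0:y1,x0:x1]=m[y0:y1,x0:x1]
    print([(u,round(float(np.nonzero(mm[:,u])[0].mean()),1),int((mm[:,u]>0).sum())) for u in range(x0,x1,6) if mm[:,u].any()])
E
```

```text
[(197, 262.0, 5), (215, 262.5, 4), (221, 263.0, 5), (227, 263.0, 5), (233, 263.0, 5), (239, 263.0, 5), (245, 263.0, 5), (251, 263.0, 5), (257, 261.0, 5), (263, 254.5, 10), (269, 233.0, 11), (275, 226.0, 5), (281, 224.0, 5), (287, 224.0, 4), (293, 224.0, 4), (299, 224.5, 4), (305, 224.0, 5), (311, 224.0, 5), (317, 224.0, 5), (329, 224.5, 4), (335, 224.5, 4)]
[(218, 213.5, 4), (230, 218.5, 2), (236, 221.0, 3), (242, 223.5, 4), (248, 226.5, 4), (254, 229.0, 3), (260, 231.0, 3), (266, 231.5, 4), (272, 230.0, 3), (278, 226.5, 4), (284, 222.0, 5), (290, 220.0, 3), (296, 219.0, 3), (302, 220.5, 4), (308, 223.0, 3), (314, 225.5, 4), (320, 228.0, 3), (326, 230.5, 4), (338, 235.5, 4)]
```

View pics/topc.png

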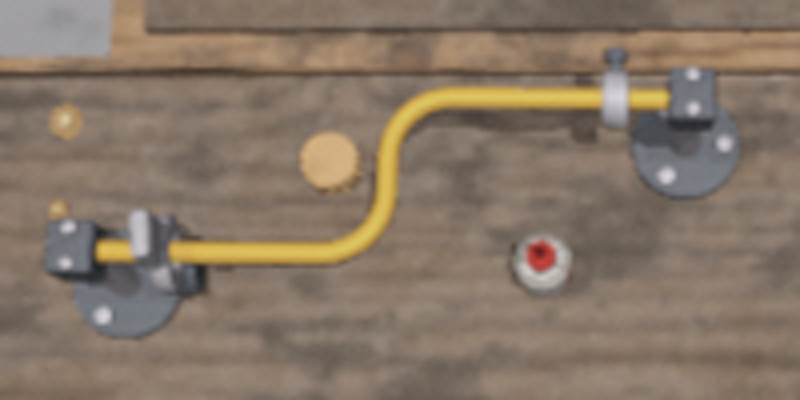

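View pics/scenec.png

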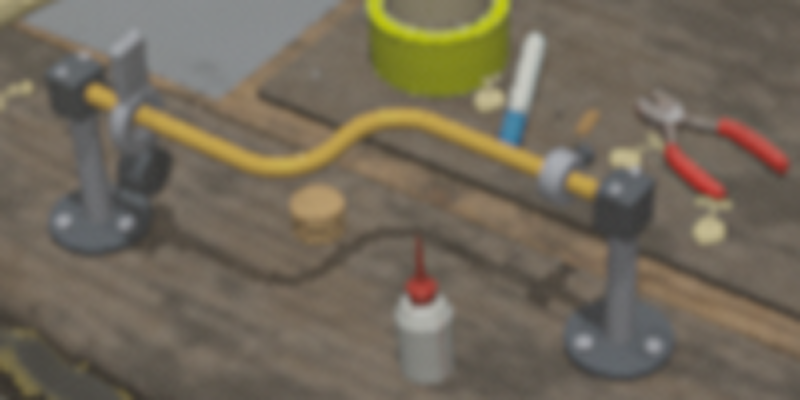

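The crops show the tube clearly. In the top crop the tab's top face is centred at ~(141,236), which is full-image (205.2,259). The collar's near face is at ~(603,97), which is (320.7,224.3). The bottle is at (541,258), in the inner angle.

```bash
python3 - <<'E'
from h import *
from workcell import r
from scipy.spatial.transform import Rotation as Ro
t=load("top");s=load("scene")
# sub-pixel centres
def P(us,v): return np.array([plane(t,u,v(u),.110) for u in us])
def rows(c,us,y0,y1):
    h=cv2.cvtColor(c["image"],cv2.COLOR_RGB2HSV); m=cv2.inRange(h,(12,110,90),(30,255,255))
    return [(u,y0+np.nonzero(m[y0:y1,u])[0].mean()) for u in us]
A=np.array([plane(t,u,v,.11) for u,v in rows(t,range(218,250),250,275)])
B=np.array([plane(t,u,v,.11) for u,v in rows(t,range(286,318),215,235)])
for L in(A,B):
    k=np.polyfit(L[:,1],L[:,0],1); print("line",k,"y",L[0,1],L[-1,1])
# cross stretch: column centre at mid row
h=cv2.cvtColor(t["image"],cv2.COLOR_RGB2HSV); m=cv2.inRange(h,(12,110,90),(30,255,255))
for v in(240,243,246): 
    u=255+np.nonzero(m[v,255:280])[0].mean(); print("cross",v,u,plane(t,u,v,.11))
print("tabtop",plane(t,205.2,259,.164),tri(t,(205.2,259),s,(227,199.7)))
print("collar near top",plane(t,320.7,224.3,.118),plane(t,320.7,224.3,.126))
print("collar far",plane(t,170+628/4,224.3,.126), "post L far",plane(t,170+50/4,200+240/4,.126),"post R far",plane(t,170+715/4,200+90/4,.126))
# height check: scene row of bend extremum: tangent bottom at col 266, project model centre at several heights
for z in(.10,.11,.12):
    k=np.polyfit(A[:,1],A[:,0],1); print(z,[proj(s,np.array([np.polyval(k,y),y,z])) for y in(A[0,1],A[-1,1])])
print(rows(s,range(238,262,6),200,240))
q=r.get_state()["tool_rot"]; print(Ro.from_quat(q).as_matrix().round(3))
E
```

```text
line [0.00367271 0.49035372] y 0.05053476644723498 -0.0180107244304733
line [0.01055386 0.57965567] y -0.09829213268163388 -0.16836404947496522
cross 240 265.42857142857144 [ 0.54141005 -0.05287736  0.11      ]
cross 243 265.2857142857143 [ 0.53450391 -0.05275612  0.11      ]
cross 246 262.25 [ 0.52764351 -0.04617844  0.11      ]
tabtop [0.48773881 0.0643709  0.164     ] (array([0.48807007, 0.06275508, 0.16656103]), np.float64(0.002472295714056068))
collar near top [ 0.57525125 -0.17681406  0.118     ] [ 0.57299643 -0.17690084  0.126     ]
collar far [ 0.57294856 -0.19090624  0.126     ] post L far [0.49329507 0.12414925 0.126     ] post R far [ 0.5769427  -0.23933293  0.126     ]
0.1 [(np.float64(234.4219129488322), np.float64(223.32727729494167)), (np.float64(256.3691951674745), np.float64(232.93767389671356))]
0.11 [(np.float64(233.9381532424764), np.float64(220.0491219714155)), (np.float64(255.99130685847874), np.float64(229.62886032538123))]
0.12 [(np.float64(233.44929138806924), np.float64(216.73639238803185)), (np.float64(255.60933236552924), np.float64(226.28426787283115))]
[(238, np.float64(222.0)), (244, np.float64(224.5)), (250, np.float64(227.0)), (256, np.float64(230.0))]
[[-0.959  0.282 -0.   ]
 [ 0.282  0.959 -0.001]
 [-0.    -0.001 -1.   ]]
```

```bash
cat > plan.py <<'E'
import numpy as np
from workcell import r
from scipy.spatial.transform import Rotation as Ro
C=np.array([.535,-.057])
def now(p=True):
    s=r.get_state(); M=Ro.from_quat(s["tool_rot"]).as_matrix(); a=np.arctan2(M[1,1],M[0,1])
    if p: print("t %.2f pos %s az %.1f tilt %.3f w %.4f F %s"%(s["time_s"],s["ee_pos"].round(4),np.degrees(a),M[2,2],s["gripper_width"],s["force"].round(1)))
    return s["ee_pos"].copy(),a
def rows(pos,az,wps):
    """rows to pass the waypoints (x,y,z,az_deg), one row each, rounded to 1 mm/1 mrad with carry"""
    out=[]
    for w in wps:
        d=np.array(w[:3])-pos; x=np.array([-np.sin(az),np.cos(az),0]); y=np.array([np.cos(az),np.sin(az),0])
        # tool z is down: x = y turned +90 deg seen from above
        q=np.round([d@x,d@y,-d[2]],4); tn=round(az-np.radians(w[3]),3)
        pos=pos+q[0]*x+q[1]*y-np.array([0,0,q[2]]); az-=tn; out.append([*q,tn])
    for i in range(0,len(out),5): print([float(round(v,4)) for o in out[i:i+5] for v in o])
def line(p,az,tgt,n):
    s=np.r_[p,np.degrees(az)]; return [s+(np.array(tgt)-s)*(k+1)/n for k in range(n)]
E
python3 - <<'E'
from plan import *
p,a=now(); rows(p,a,line(p,a,[.488,.063,.21,-90],20))
E
```

```text
t 0.10 pos [0.2043 0.6952 0.2305] az 73.6 tilt -1.000 w 0.0854 F [-0.8  0.  -0.1]
[-0.0225, -0.0263, 0.001, 0.143, -0.0261, -0.0229, 0.001, 0.143, -0.029, -0.0189, 0.0011, 0.142, -0.0314, -0.0146, 0.001, 0.143, -0.0332, -0.01, 0.001, 0.143]
[-0.0342, -0.0051, 0.001, 0.143, -0.0347, -0.0002, 0.0011, 0.143, -0.0343, 0.0047, 0.001, 0.142, -0.0333, 0.0095, 0.001, 0.143, -0.0316, 0.0142, 0.001, 0.143]
[-0.0293, 0.0186, 0.0011, 0.143, -0.0263, 0.0225, 0.001, 0.143, -0.0229, 0.026, 0.001, 0.142, -0.0189, 0.0291, 0.001, 0.143, -0.0146, 0.0314, 0.0011, 0.143]
[-0.01, 0.0332, 0.001, 0.143, -0.0051, 0.0342, 0.001, 0.142, -0.0003, 0.0347, 0.001, 0.143, 0.0047, 0.0343, 0.0011, 0.143, 0.0096, 0.0333, 0.001, 0.143]
```

Call:
jog_arm(commands=[-0.0225,-0.0265,0.001,0.143,-0.026,-0.023,0.001,0.143,-0.029,-0.019,0.001,0.143,-0.0315,-0.0145,0.001,0.143,-0.033,-0.01,0.001,0.143], jaw=0)

```text
time_s: 0.6
ee_pos: [0.2754, 0.5358, 0.226]
tool_rot: [0.482, 0.876, -0.0, 0.0]
force: [0.1, -0.2, 0.1]
gripper_width: 0.0852
finger_force: 0.0
```

Call:
jog_arm(commands=[-0.034,-0.005,0.001,0.143,-0.0345,0,0.001,0.143,-0.0345,0.0045,0.001,0.143,-0.0335,0.0095,0.001,0.143,-0.0315,0.014,0.001,0.143])

```text
time_s: 1.1
ee_pos: [0.3457, 0.3779, 0.2212]
tool_rot: [0.758, 0.652, -0.0, 0.0]
force: [1.2, -0.3, -0.0]
gripper_width: 0.0856
finger_force: 0.0
```

```bash
python3 - <<'E'
from plan import *
p,a=now(); rows(p,a,line(p,a,[.488,.063,.21,-90],10))
E
```

```text
t 1.10 pos [0.3457 0.3779 0.2212] az -8.6 tilt -1.000 w 0.0856 F [ 1.2 -0.3 -0. ]
[-0.029, 0.0188, 0.0011, 0.142, -0.026, 0.0227, 0.0011, 0.142, -0.0226, 0.0262, 0.0012, 0.142, -0.0187, 0.0291, 0.0011, 0.142, -0.0143, 0.0314, 0.0011, 0.142]
[-0.0097, 0.0332, 0.0011, 0.142, -0.005, 0.0342, 0.0011, 0.142, -0.0001, 0.0345, 0.0011, 0.142, 0.0049, 0.0343, 0.0012, 0.142, 0.0096, 0.0331, 0.0011, 0.142]
```

Call:
jog_arm(commands=[-0.029,0.019,0.001,0.142,-0.026,0.0225,0.001,0.142,-0.0225,0.026,0.001,0.142,-0.0185,0.029,0.001,0.142,-0.0145,0.0315,0.001,0.142])

```text
time_s: 1.6
ee_pos: [0.4176, 0.2213, 0.2163]
tool_rot: [0.938, 0.348, 0.0, -0.0]
force: [0.3, -0.6, 0.0]
gripper_width: 0.0854
finger_force: 0.0
```

Call:
jog_arm(commands=[-0.0095,0.033,0.001,0.142,-0.005,0.034,0.001,0.142,0,0.0345,0.001,0.142,0.005,0.0345,0.001,0.142,0.0095,0.033,0.001,0.142])

```text
time_s: 2.1
ee_pos: [0.4898, 0.0647, 0.2112]
tool_rot: [1.0, 0.0, 0.0, -0.0]
force: [0.4, 0.8, -0.4]
gripper_width: 0.0855
finger_force: 0.0
```

```bash
python3 - <<'E'
from plan import *
import cv2
p,a=now(); rows(p,a,line(p,a,[.488,.063,.132,-90],4))
for n,(x,y) in(("scene",(170,110)),("top",(130,190))):
    c=r.read_camera(n); np.savez(n+"1.npz",**c)
    cv2.imwrite(f"pics/{n}1.png",cv2.resize(c["image"][y:y+130,x:x+170],None,fx=4.5,fy=4.5,interpolation=cv2.INTER_CUBIC)[:,:,::-1])
E
```

```text
t 2.10 pos [0.4898 0.0647 0.2112] az -90.0 tilt -1.000 w 0.0855 F [ 0.4  0.8 -0.4]
[-0.0004, 0.0004, 0.0198, 0.0, -0.0005, 0.0005, 0.0198, 0.0, -0.0004, 0.0004, 0.0198, 0.0, -0.0005, 0.0004, 0.0198, 0.0]
```

View pics/scene1.png

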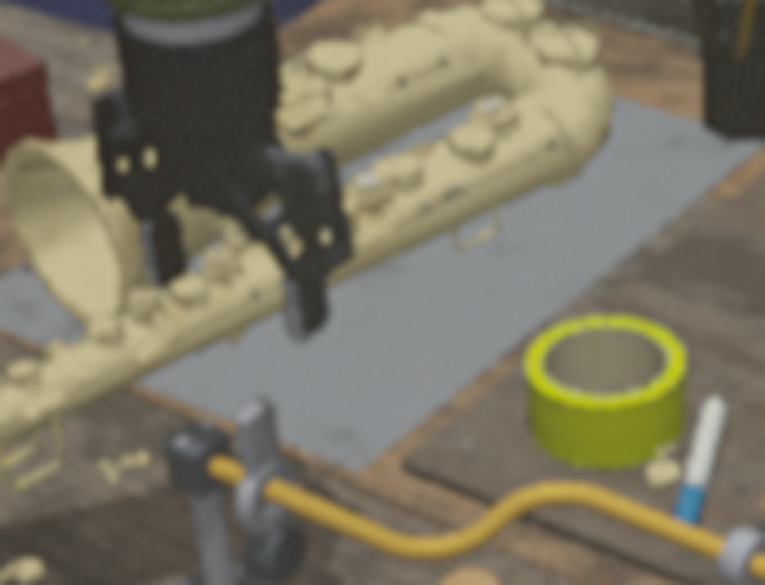

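The open fingers (~(165,260) and ~(305,325) in the crop) straddle the tab (~(257,415)) along the tube. Next: descend and grip.

Call:
jog_arm(commands=[0,0.0015,0.02,0,0,0,0.02,0,0,0,0.02,0,0,0,0.019,0,0,0,0,0])

```text
time_s: 2.7
ee_pos: [0.4881, 0.0649, 0.1306]
tool_rot: [1.0, 0.004, -0.002, 0.0]
force: [-0.2, -0.1, 0.4]
gripper_width: 0.085
finger_force: 0.0
```

Call:
jog_arm(commands=[0,0,0,0,0,0,0,0,0,0,0,0,0,0,0,0,0,0,0,0], jaw=255)

```text
time_s: 3.2
ee_pos: [0.4896, 0.0646, 0.1327]
tool_rot: [1.0, 0.003, 0.0, -0.0]
force: [0.5, 0.6, -1.1]
gripper_width: 0.0119
finger_force: 0.2
```

Call:
jog_arm(commands=[0,0,0,0,0,0,0,0,0,0,0,0])

```text
time_s: 3.5
ee_pos: [0.4896, 0.0644, 0.1327]
tool_rot: [1.0, 0.003, 0.0, -0.0]
force: [-0.7, 0.0, 5.6]
gripper_width: 0.0092
finger_force: 59.6
```

Call:
jog_arm(commands=[0,0,-0.0025,0,0,0,-0.0025,0,0,0,0,0,0,0,0,0])

```text
time_s: 3.9
ee_pos: [0.4894, 0.0645, 0.1373]
tool_rot: [1.0, 0.003, 0.0, 0.0]
force: [-0.3, -0.1, -1.7]
gripper_width: 0.0093
finger_force: 58.5
```

```bash
cat >> plan.py <<'E'
def path(z,yend,x0):
    """ring-centre line as waypoints, 1 row each"""
    W=[]
    L=lambda *v: W.append((*v[:2],z,v[2]))
    for y in np.linspace(.0645,C[1]+.035,10)[1:]: L(C[0]-.045,y,-90)
    for t in np.linspace(0,90,13)[1:]:
        b=np.radians(180+t); L(C[0]-.010+.035*np.cos(b),C[1]+.035+.035*np.sin(b),-90+t)
    L(C[0],C[1],0); L(C[0]+.010,C[1],0)
    for t in np.linspace(0,90,13)[1:]:
        b=np.radians(90-t); L(C[0]+.010+.035*np.cos(b),C[1]-.035+.035*np.sin(b),-t)
    for y in np.linspace(C[1]-.035,yend,9)[1:]: L(C[0]+.045,y,-90)
    return W
E
python3 - <<'E'
from plan import *
import cv2
from h import load
p,a=now(); rows(p,a,path(p[2],-.171,0)[:12])
c=r.read_camera("top"); np.savez("top2.npz",**c)
x,y=170,195
t=load("top")["image"]
cv2.imwrite("pics/top2.png",np.vstack([cv2.resize(i[y:y+75,x:x+190],None,fx=4,fy=4,interpolation=cv2.INTER_CUBIC)[:,:,::-1] for i in (t,c["image"])]))
E
```

```text
t 3.90 pos [0.4894 0.0645 0.1373] az -89.7 tilt -1.000 w 0.0093 F [-0.3 -0.1 -1.7]
[0.0005, 0.0096, -0.0, 0.006, 0.0, 0.0096, -0.0, -0.0, 0.0, 0.0097, -0.0, -0.0, 0.0, 0.0096, -0.0, -0.0, 0.0, 0.0096, -0.0, -0.0]
[0.0, 0.0096, -0.0, -0.0, 0.0, 0.0096, -0.0, -0.0, 0.0, 0.0096, -0.0, -0.0, 0.0001, 0.0096, -0.0, -0.0, 0.0002, 0.0046, -0.0, -0.131]
[0.0003, 0.0046, -0.0, -0.131, 0.0004, 0.0045, -0.0, -0.131]
```

View pics/top2.png

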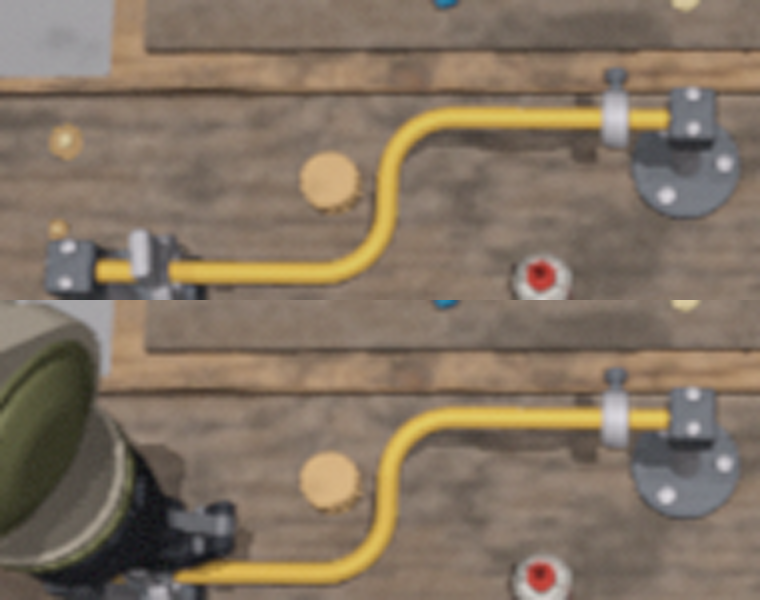

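The picture shows the ring held on the tube at its start end with everything else unmoved. The wrist force is −1.7 N, which is the ring's weight, so it hangs free of the tube.

Call:
jog_arm(commands=[0.0005,0.0095,0,0.005,0,0.0095,0,0,0,0.0095,0,0,0,0.0095,0,0,0,0.0095,0,0])

```text
time_s: 4.45
ee_pos: [0.49, 0.0158, 0.1373]
tool_rot: [1.0, 0.0, 0.0, 0.0]
force: [0.4, 0.1, -1.5]
gripper_width: 0.0091
finger_force: 58.6
```

```bash
sed -i 's/^C=.*/C=np.array([.535,-.056])/' plan.py; python3 - <<'E'
from plan import *
p,a=now()
W=[w for w in path(.137,-.171,0) if w[1]<p[1]-.004]
rows(p,a,W[:18])
E
```

```text
t 4.45 pos [0.49   0.0158 0.1373] az -90.0 tilt -1.000 w 0.0091 F [ 0.4  0.1 -1.5]
[0.0, 0.0083, 0.0003, 0.0, 0.0, 0.0095, 0.0, 0.0, -0.0, 0.0095, 0.0, 0.0, -0.0, 0.0095, 0.0, 0.0, 0.0003, 0.0045, 0.0, -0.131]
[0.0003, 0.0046, 0.0, -0.131, 0.0003, 0.0046, 0.0, -0.131, 0.0003, 0.0045, 0.0, -0.13, 0.0003, 0.0046, 0.0, -0.131, 0.0003, 0.0046, 0.0, -0.131]
[0.0003, 0.0045, 0.0, -0.131, 0.0003, 0.0046, 0.0, -0.131, 0.0003, 0.0046, 0.0, -0.131, 0.0003, 0.0045, 0.0, -0.131, 0.0003, 0.0046, 0.0, -0.131]
[0.0003, 0.0046, 0.0, -0.131, -0.0, 0.01, 0.0, 0.0, -0.0, 0.01, 0.0, 0.0]
```

Call:
jog_arm(commands=[0,0.0085,0,0,0,0.0095,0,0,0,0.0095,0,0,0,0.0095,0,0,0.0003,0.0045,0,-0.131])

```text
time_s: 4.95
ee_pos: [0.4903, -0.0257, 0.1372]
tool_rot: [0.998, 0.066, -0.0, 0.0]
force: [0.2, -0.7, -2.1]
gripper_width: 0.0089
finger_force: 58.5
```

Call:
jog_arm(commands=[0.0003,0.0046,0,-0.131,0.0003,0.0046,0,-0.131,0.0003,0.0046,0,-0.131,0.0003,0.0046,0,-0.131])

```text
time_s: 5.35
ee_pos: [0.4974, -0.0421, 0.1373]
tool_rot: [0.946, 0.325, 0.0, 0.0]
force: [0.4, -0.6, -1.6]
gripper_width: 0.0092
finger_force: 58.5
```

```bash
python3 - <<'E'
from plan import *
p,a=now()
W=[w for w in path(.137,-.171,0) if w[3]>np.degrees(a)+4]
rows(p,a,W[:9])
E
```

```text
t 5.35 pos [ 0.4974 -0.0421  0.1373] az -52.1 tilt -1.000 w 0.0092 F [ 0.4 -0.6 -1.6]
[0.0, 0.0047, 0.0003, -0.124, 0.0003, 0.0045, 0.0, -0.131, 0.0003, 0.0046, 0.0, -0.131, 0.0003, 0.0046, 0.0, -0.131, 0.0003, 0.0046, 0.0, -0.131]
[0.0003, 0.0045, 0.0, -0.131, 0.0003, 0.0046, 0.0, -0.131, 0.0, 0.01, 0.0, 0.0, 0.0, 0.01, 0.0, 0.0]
```

Forces stay at free-hanging level, so I continue.

Call:
jog_arm(commands=[0,0.0047,0,-0.124,0.0003,0.0046,0,-0.131,0.0003,0.0046,0,-0.131,0.0003,0.0046,0,-0.131])

```text
time_s: 5.75
ee_pos: [0.5117, -0.0536, 0.1373]
tool_rot: [0.832, 0.555, -0.0, 0.0]
force: [-0.2, 0.3, -1.7]
gripper_width: 0.0089
finger_force: 58.5
```

Call:
jog_arm(commands=[0.0003,0.0046,0,-0.131,0.0003,0.0046,0,-0.131,0.0003,0.0046,0,-0.131,0,0.01,0,0])

```text
time_s: 6.15
ee_pos: [0.5347, -0.0565, 0.1373]
tool_rot: [0.708, 0.706, -0.0, -0.0]
force: [-0.6, 1.0, -2.1]
gripper_width: 0.0093
finger_force: 58.6
```

```bash
python3 - <<'E'
from plan import *
p,a=now()
W=[w for w in path(.137,-.171,0)[21:] if w[0]>p[0]+.003]
rows(p,a,W[:13])
E
```

```text
t 6.15 pos [ 0.5347 -0.0565  0.1373] az -0.2 tilt -1.000 w 0.0093 F [-0.6  1.  -2.1]
[0.0005, 0.0103, 0.0003, -0.004, -0.0003, 0.0046, 0.0, 0.131, -0.0003, 0.0046, 0.0, 0.131, -0.0003, 0.0045, 0.0, 0.131, -0.0003, 0.0046, 0.0, 0.131]
[-0.0003, 0.0046, 0.0, 0.131, -0.0003, 0.0045, 0.0, 0.13, -0.0003, 0.0046, 0.0, 0.131, -0.0003, 0.0045, 0.0, 0.131, -0.0003, 0.0046, 0.0, 0.131]
[-0.0003, 0.0046, 0.0, 0.131, -0.0003, 0.0045, 0.0, 0.131, -0.0003, 0.0046, 0.0, 0.131]
```

Call:
jog_arm(commands=[0.0005,0.0103,0,-0.004,-0.0003,0.0046,0,0.131,-0.0003,0.0046,0,0.131,-0.0003,0.0046,0,0.131,-0.0003,0.0046,0,0.131])

```text
time_s: 6.65
ee_pos: [0.564, -0.0598, 0.1372]
tool_rot: [0.868, 0.496, 0.0, 0.0]
force: [-0.6, 0.2, -2.0]
gripper_width: 0.0093
finger_force: 58.6
```

Call:
jog_arm(commands=[-0.0003,0.0046,0,0.131,-0.0003,0.0046,0,0.131,-0.0003,0.0046,0,0.131,-0.0003,0.0046,0,0.131])

```text
time_s: 7.05
ee_pos: [0.5769, -0.0726, 0.1373]
tool_rot: [0.967, 0.254, 0.0, 0.0]
force: [-0.1, 0.0, -2.0]
gripper_width: 0.0091
finger_force: 58.6
```

```bash
python3 - <<'E'
from plan import *
p,a=now()
W=[w for w in path(.137,-.171,0)[23:] if w[3]<np.degrees(a)-4 or (w[3]==-90 and w[1]<C[1]-.036)]
rows(p,a,W[:13])
E
```

```text
t 7.05 pos [ 0.5769 -0.0726  0.1373] az -60.5 tilt -1.000 w 0.0091 F [-0.1  0.  -2. ]
[-0.0021, 0.0045, 0.0003, 0.121, -0.0003, 0.0046, -0.0, 0.131, -0.0003, 0.0046, -0.0, 0.131, -0.0003, 0.0045, -0.0, 0.131, 0.0, 0.01, -0.0, 0.0]
[0.0, 0.01, -0.0, 0.0, 0.0, 0.01, -0.0, 0.0, 0.0, 0.01, -0.0, 0.0, 0.0, 0.01, -0.0, 0.0, 0.0, 0.01, -0.0, 0.0]
[0.0, 0.01, -0.0, 0.0, 0.0, 0.01, -0.0, 0.0]
```

Call:
jog_arm(commands=[-0.0018,0.0045,0,0.121,-0.0005,0.0046,0,0.131,-0.0005,0.0046,0,0.131,-0.0005,0.0045,0,0.131,0,0.01,0,0])

```text
time_s: 7.55
ee_pos: [0.5797, -0.1002, 0.1369]
tool_rot: [1.0, 0.003, -0.0, 0.0]
force: [0.2, -0.4, -2.5]
gripper_width: 0.0091
finger_force: 58.6
```

Call:
jog_arm(commands=[0,0.01,0,0,0,0.01,0,0,0,0.01,0,0,0,0.01,0,0])

```text
time_s: 7.95
ee_pos: [0.5792, -0.1424, 0.1374]
tool_rot: [1.0, 0.004, 0.0, -0.0]
force: [0.8, -1.0, -1.0]
gripper_width: 0.0092
finger_force: 58.6
```

```bash
python3 - <<'E'
from plan import *
import cv2
now()
o=[]
for n,(x,y) in(("scene",(290,180)),("top",(270,190))):
    c=r.read_camera(n); o.append(cv2.resize(c["image"][y:y+75,x:x+100],None,fx=4,fy=4,interpolation=cv2.INTER_CUBIC)[:,:,::-1])
cv2.imwrite("pics/end1.png",np.hstack(o))
E
```

```text
t 7.95 pos [ 0.5792 -0.1424  0.1374] az -89.5 tilt -1.000 w 0.0092 F [ 0.8 -1.  -1. ]
```

View pics/end1.png

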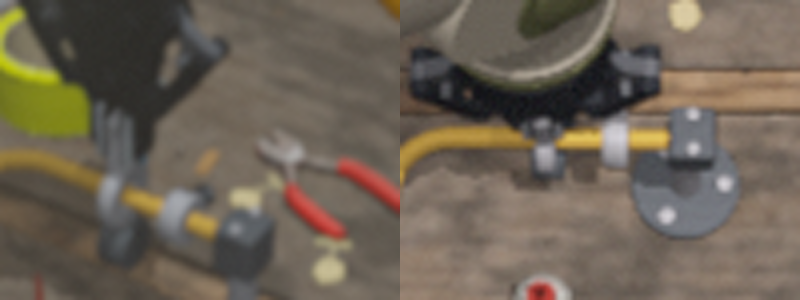

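The picture shows the ring (top half, ~(545,155)) on the last stretch, short of the collar (~(615,140)). I'll approach in small steps until I feel contact.

Call:
jog_arm(commands=[0,0.008,0,0,0,0.007,0,0,0,0.005,0,0,0,0.002,0,0,0,0,0,0])

```text
time_s: 8.55
ee_pos: [0.5793, -0.1635, 0.1373]
tool_rot: [1.0, 0.004, 0.0, 0.0]
force: [0.3, 0.0, -2.1]
gripper_width: 0.009
finger_force: 58.7
```

Call:
jog_arm(commands=[0,0.001,0,0,0,0.001,0,0,0,0.001,0,0,0,0,0,0])

```text
time_s: 8.95
ee_pos: [0.5794, -0.1662, 0.1373]
tool_rot: [1.0, 0.004, 0.0, 0.0]
force: [-0.2, -0.4, -2.0]
gripper_width: 0.0091
finger_force: 58.7
```

Call:
jog_arm(commands=[0,0.001,0,0,0,0.001,0,0,0,0,0,0])

```text
time_s: 9.25
ee_pos: [0.5794, -0.1684, 0.1373]
tool_rot: [1.0, 0.004, 0.0, 0.0]
force: [-0.7, -0.0, -2.4]
gripper_width: 0.009
finger_force: 58.7
```

Call:
jog_arm(commands=[0,0.001,0,0,0,0.001,0,0,0,0,0,0])

```text
time_s: 9.55
ee_pos: [0.5794, -0.1704, 0.1373]
tool_rot: [1.0, 0.004, 0.0, 0.0]
force: [-0.8, -0.2, -1.7]
gripper_width: 0.0091
finger_force: 58.7
```

Call:
jog_arm(commands=[0,0.001,0,0,0,0,0,0])

```text
time_s: 9.75
ee_pos: [0.5794, -0.1713, 0.1373]
tool_rot: [1.0, 0.004, 0.0, 0.0]
force: [-0.8, -1.2, -2.6]
gripper_width: 0.0094
finger_force: 58.7
```

Call:
jog_arm(commands=[0,0.001,0,0,0,0,0,0])

```text
time_s: 9.95
ee_pos: [0.5794, -0.1718, 0.1373]
tool_rot: [1.0, 0.004, -0.0, -0.0]
force: [0.2, 1.7, -1.3]
gripper_width: 0.0091
finger_force: 58.8
```

Call:
jog_arm(commands=[0,0.001,0,0,0,0,0,0])

```text
time_s: 10.15
ee_pos: [0.5794, -0.172, 0.1372]
tool_rot: [1.0, 0.004, -0.0, -0.001]
force: [0.4, 5.0, -0.1]
gripper_width: 0.0093
finger_force: 59.0
```

The ring is touching the collar (5 N, motion stalled). I'll relieve the push, lower the ring onto the tube, then open.

Call:
jog_arm(commands=[0,-0.001,0.0025,0,0,0,0.0022,0,0,0,0,0,0,0,0,0])

```text
time_s: 10.55
ee_pos: [0.5796, -0.1719, 0.1335]
tool_rot: [1.0, 0.004, 0.0, -0.001]
force: [-1.3, 5.1, 12.0]
gripper_width: 0.0091
finger_force: 60.8
```

Call:
jog_arm(commands=[0,0,0,0,0,0,0,0,0,0,0,0,0,0,0,0,0,0,0,0], jaw=140)

```text
time_s: 11.05
ee_pos: [0.5794, -0.1724, 0.1325]
tool_rot: [1.0, 0.004, -0.0, 0.0]
force: [0.0, -0.3, -0.3]
gripper_width: 0.0387
finger_force: 0.0
```

Call:
jog_arm(commands=[0,0,-0.01,0,0,0,-0.015,0,0,0,-0.025,0,0,0,-0.03,0,0,0,-0.03,0])

```text
time_s: 11.55
ee_pos: [0.5792, -0.1724, 0.245]
tool_rot: [1.0, 0.004, 0.0, 0.0]
force: [0.7, -0.1, 0.5]
gripper_width: 0.0386
finger_force: 0.0
```

Call:
jog_arm(commands=[0.04,0,0,0,0.04,0,0,0,0.04,0,0,0,0.04,0,0,0,0,0,0,0])

```text
time_s: 12.05
ee_pos: [0.7438, -0.1692, 0.243]
tool_rot: [1.0, 0.006, 0.001, 0.001]
force: [-0.0, -0.0, -0.5]
gripper_width: 0.0385
finger_force: 0.0
```

```bash
python3 - <<'E'
from plan import *
import cv2
now()
o=[]
for n,(x,y) in(("scene",(290,180)),("top",(270,190))):
    c=r.read_camera(n); o.append(cv2.resize(c["image"][y:y+100,x:x+100],None,fx=4,fy=4,interpolation=cv2.INTER_CUBIC)[:,:,::-1])
cv2.imwrite("pics/end2.png",np.hstack(o))
E
```

```text
t 12.05 pos [ 0.7438 -0.1692  0.243 ] az -89.3 tilt -1.000 w 0.0385 F [-0.  -0.  -0.5]
```

View pics/end2.png

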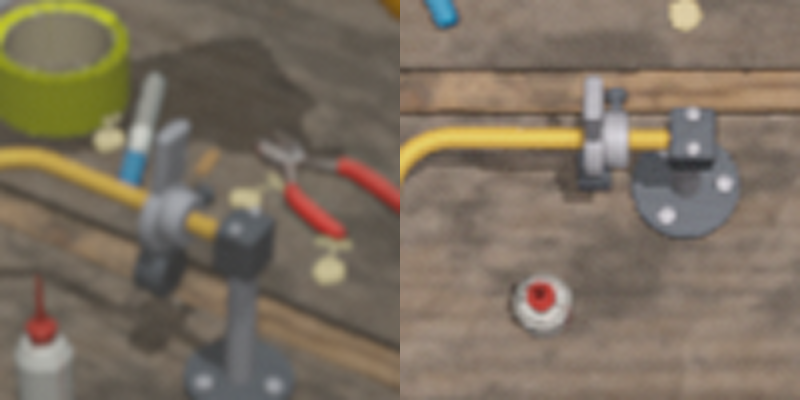

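The ring hangs right against the collar in both views (~(170,215) and ~(597,140)), and the bottle is unmoved. I'll let it settle, then hand in.

Call:
jog_arm(commands=[0,0,0,0,0,0,0,0,0,0,0,0,0,0,0,0,0,0,0,0])

```text
time_s: 12.65
ee_pos: [0.7392, -0.1709, 0.2429]
tool_rot: [1.0, 0.004, 0.0, -0.0]
force: [0.3, 0.8, 0.8]
gripper_width: 0.0388
finger_force: 0.0
```

Call:
jog_arm(commands=[0,0,0,0,0,0,0,0,0,0,0,0,0,0,0,0,0,0,0,0])

```text
time_s: 13.15
ee_pos: [0.7394, -0.1709, 0.2425]
tool_rot: [1.0, 0.004, -0.0, 0.0]
force: [-0.1, -0.1, -0.2]
gripper_width: 0.0383
finger_force: 0.0
```

```bash
python3 -c "
from workcell import r
print(r.hand_in())"
```

```text
the job is handed in; nothing more can be done
None
```

I slid the ring round both bends until it touched the stop collar, let it go hanging there and handed the job in at about 13 s; the hand-in gave no verdict, and no contact with the bottle, pads, block or pliers showed.

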